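# Set the span of a bending rig and lay in its rollers

### The arm

A 7-joint arm with a two-finger parallel gripper is mounted at the origin on the work surface. World frame = base frame: x ahead of the robot, y to its left, z up, the work surface at z = 0. Lengths are in m, angles in rad, forces in N, time in s.
With the tool pointing down it reaches from about 0.4 to 0.875 m from the base axis. Payload 19.3 kg.
Tool frame: the origin (TCP) lies on the centre line of the jaws, within the pads' length; the fingertips stand 14 mm ahead of it and the grasp point (between the pads) lies 5 mm behind it; z points along the fingers, y is the line along which they close (so a half turn about z gives the same grasp; the last joint's range is limited). The gripper opens to 85 mm and grips with 20 to 120 N. Pads are 22 mm wide; open, the fingers measure 114 mm over their backs; the gripper's body (76 mm by 85 mm) begins 54 mm behind the grasp point. The pads swing forward as they close: fully open they stand 13 mm farther back than shut.
Start: joints at [1.162, 0.521, -0.036, 1.599, 0.021, 1.021, -0.113], TCP at [0.208, -0.589, 0.245] pointing down, gripper open.
Joint ranges: [-2.91, 2.91], [-0.3, 2.13], [-1.5, 1.42], [0.17, 2.43], [-1.26, 4.41], [0.16, 1.93], [-2.52, 2.52]. Speed limits (rad/s): [1.89, 1.89, 2.39, 2.39, 3.01, 3.01, 3.01].

### API

Orientations are given as [roll, pitch, yaw] about the fixed x, y, z axes, in that order (R = Rz(yaw) Ry(pitch) Rx(roll)).
In Python, from workcell import bot, grab_frame, regions_of gives the robot as it stands. The module is installed in compiled form; this text tells all that it offers.
- The arm moves only by the tool play_rows, never from a script. Its argument "plan" is a list of rows, each a list of 3 entries, a list of its own where there are three numbers: the shift along the tool's x, y, z in units of 2.5 cm (1.0 is 2.5 cm), then the turn, a rotation vector about the tool's x, y, z in units of 0.15 rad (1.0 is 0.15 rad), then the closure, from -1 (fully open) to 1 (shut). In form: [[[tx, ty, tz], [rx, ry, rz], jaw], ...]. A call has 1 to 20 rows; each row shifts and turns the commanded pose from where the row before left it, along the tool's axes as they then stand; what a row does not reach is not made up. A row lasts 1/8 s, in which the tool goes at most 62.5 mm and 10.7 degrees, less where a joint would pass 70% of its speed; a pose out of reach is approached as far as the arm can. A call with a number of a shift or a turn outside -1 to 1 is refused whole. A call with a gripper value outside its range is refused whole. The fingers move at their own pace and stop on an object; "newtons" is the grip in N (left out, the last holds). Time passes only in rows, so rows that do not move let the fingers close. It gives the time, the measured TCP pose, the force, the opening and the grip force at its end, in the units of the state.
- bot.observe(): the state, without advancing time (a new reading comes with each control period).
- grab_frame(name): name is "scene" or "side" or "wrist"; returns a dict with "pixels" (384x512x3 uint8, red, green, blue), "depth" (384x512 float32, m along the optical axis (not along the pixel's ray), 0 where there is no reading), "camera_matrix" (3x3 intrinsics, pixels), "distortion" ([k1, k2, p1, p2, k3] as OpenCV has them; the pictures are not rectified), "R" (3x3) and "t" (3): a world point X has camera coordinates R X + t. Camera axes: x right, y down, z forward; pixel columns grow to the right and rows downward; lengths in m; the calibration is good to about 2 mm. A picture is of the moment at which its call begins.
- bot.job_done(): hands the job in; it is judged then, once.
Trained networks look in the newest picture that a camera, given by its name, has taken for a name from the list of things; names that differ only in an ending like _2 or _b are one class to them, and where a whole thing is asked for, a point or a joint stands for the part that bears it (a point fixed in the world has none). Each returns a list of dicts, best first, with "p" (0 to 1); they miss things now and then, are a little off and sometimes report something else, mostly with a low value. They report only what shows in the picture. A call takes as long as a camera call. They do not tell look-alikes from the thing itself.
- regions_of(thing, camera): "mask" (384x512 bool, what is visible of it) and "box" ([left, top, right, bottom] in pixels, round what is visible of it).
The state is a dict: "clock": time; "qpos": joint angles; "qd": joint speeds; "joint_efforts": joint torques, N m; "position": TCP position; "tool_rot": TCP orientation; "force": force on the tool from outside, world axes, zero at the start; "moment": the same for the moment, N m; "grip_width": finger opening in m; "finger_force": force on a finger pad.
Only numpy, scipy, OpenCV 4.12 (cv2) and the standard library are available. Lean on these libraries where they do the work, as an engineer would, in place of code of your own. Each camera call takes 0.05 s, during which the arm holds its last target. There are 200 camera calls.

### The job

Get the bending rig ready for its next test: take the black grip of the sliding support and slide it along until its pointer stands exactly opposite the pointed tip of the index block on the far edge of the rig. Only then lay the two round steel rollers one into each support, so that each lies fully down in its V cradles between the end plates, either roller in either support. Keep the span as set, and leave the other things on the bench where they are.

Things in the scene. Friction and masses are not known exactly. Their poses are not given: they have to be found in the camera images.
- rig: Fixed bending rig: aluminium base plate, x -85 to +135, y -170 to +170, 20 mm thick. Origin on the bench under the track's middle. y is the sliding direction; x points to the far edge with the index block. Fixed support at y = -130 mm; the sliding one starts near it and slides to +y (y = -50 to +130 mm), friction 4 N, and stays where left.
- fixed_seat (a point): Middle of a seated roller's axis in the fixed support, 68 mm above the bench; x along the roller. A support: plate 136 x 50 mm, 36 mm below this point; two V cradles 12 mm thick at x = -40 and +40 mm, 45 degree faces, as high as this point, mouth 38 mm wide, 68 mm free between them for the fingers; end plates' inner faces at x = -61 and +61 mm, 4 mm higher than this point.
- slide_seat (a point): The same point in the sliding support, which has the same form. It moves with the sliding support.
- grip_top (a point): Centre of the top of the sliding support's black grip: upright block 24 mm (x) x 20 mm (y, along the track) x 50 mm tall, top 82 mm above the bench, 103 mm from slide_seat towards the robot, just outside the base plate's near edge. A flat arm 10 mm thick, top 32 mm above the bench, joins it to the support; nothing else within 35 mm.
- pointer (a point): Tip of the dark pointed plate on the far (+x) end of the sliding support, 33 mm above the bench, 90 mm from slide_seat along x. It moves with the sliding support.
- index_tip (a point): Tip of the index block's dark pointed plate, pointing back at the sliding support, 33 mm above the bench. The block (steel, 30 mm wide, 16 mm tall, low screw head) is clamped on the far edge of the base plate; its place along the track varies. Axes as the rig's: the pointer is in line when its y in this frame is 0 (tips about 2 mm apart along x).
- roller_a: Loose plain round steel roller, 22 mm diameter, 110 mm long, about 0.3 kg. Origin at its middle; x along its axis. It starts with its axis 32 mm above the bench in two wooden V cradles (12 mm thick, 40 mm either side of its middle, as high as its axis) on a rest plate 100 x 44 x 6 mm; 68 mm free between the cradles.
- roller_b: The other roller, like roller_a, on a rest of its own.
- test_bar: Flat aluminium dumbbell-shaped test bar, 160 x 24 x 6 mm, lying on the bench near the rollers; not needed. Origin at its underside's centre, x along it.
- spanner: Spanner, 170 mm long, lying on the bench; not needed.
- beaker: Empty glass beaker, 70 mm wide, 90 mm high; not needed. Origin under its centre.
- jar: White jar, 60 mm wide, 100 mm high; not needed. Origin under its centre.
- weight_block: Dark steel block 40 x 60 x 45 mm; not needed. Origin under its centre.
Mind the look-alikes: they are no part of the job. Leave any orange look-alike of the roller_b alone.

How it is judged:
On the way:
1. the sliding support's pointer is opposite the index tip (within 4 mm along the track) while neither roller is at a support yet (y of pointer in the frame of index_tip between -0.004 and 0.004 m and horizontal distance between each of roller_a, roller_b and slide_seat above 0.06 m and horizontal distance between each of roller_a, roller_b and fixed_seat above 0.06 m), for 0.2 s.
At the end, for the whole second after the job is handed in: The pointer is opposite the index tip within 4 mm along the track; one roller lies at rest in each support, its middle within 4 mm of the seat across and in height and 9 mm along it, its axis within 0.08 rad of the seat's x axis (y of pointer in the frame of index_tip between -0.004 and 0.004 m and linear speed of each of roller_a, roller_b below 0.02 m/s and ((x of roller_a in the frame of fixed_seat between -0.009 and 0.009 m and y of roller_a in the frame of fixed_seat between -0.004 and 0.004 m and z of roller_a in the frame of fixed_seat between -0.004 and 0.004 m and angle between the x axis of roller_a and the x axis of fixed_seat, either way round below 0.08 rad and x of roller_b in the frame of slide_seat between -0.009 and 0.009 m and y of roller_b in the frame of slide_seat between -0.004 and 0.004 m and z of roller_b in the frame of slide_seat between -0.004 and 0.004 m and angle between the x axis of roller_b and the x axis of slide_seat, either way round below 0.08 rad) or (x of roller_b in the frame of fixed_seat between -0.009 and 0.009 m and y of roller_b in the frame of fixed_seat between -0.004 and 0.004 m and z of roller_b in the frame of fixed_seat between -0.004 and 0.004 m and angle between the x axis of roller_b and the x axis of fixed_seat, either way round below 0.08 rad and x of roller_a in the frame of slide_seat between -0.009 and 0.009 m and y of roller_a in the frame of slide_seat between -0.004 and 0.004 m and z of roller_a in the frame of slide_seat between -0.004 and 0.004 m and angle between the x axis of roller_a and the x axis of slide_seat, either way round below 0.08 rad))); the robot touches nothing.
It fails at once if a bystander (test bar, spanner, beaker, jar, steel block) is moved by more than 30 mm (distance of any of test_bar, spanner, beaker, jar, weight_block from where it was at the start of the episode above 0.03 m).
It also fails if it takes over 72 s, if anything falls off the work surface, if the arm or the gripper's body presses on something with over 40 N, if the wrist force passes 120 N, or if a joint passes its speed limit or range.

## Working session

There is one attempt and no reset: what is moved stays moved. The work goes in short steps, Python scripts to look and compute and a tool call to move; the robot and the scene stay as the last step left them, time stands still between calls to the robot, and variables do not carry over. Pictures are saved under pics/ and viewed, at most 10 in all, crops included, and the job is handed in when it is done.

Besides the shell and the picture viewer there is one more tool, called after "Call:" by a JSON object that holds its "fn" and its "kwargs". play_rows: Moves the arm, as the interface text tells. Its arguments: {"type":"object","properties":{"plan":{"type":"array"},"newtons":{"type":"number"}},"required":["plan"]}

```bash
mkdir -p pics
cat > h.py <<'E'
import numpy as np, cv2
from workcell import bot, grab_frame, regions_of
def world(f):
    h,w=f["depth"].shape
    v,u=np.mgrid[0:h,0:w]
    p=cv2.undistortPoints(np.stack([u,v],-1).reshape(-1,1,2).astype(np.float64),f["camera_matrix"],np.array(f["distortion"])).reshape(h,w,2)
    d=f["depth"][...,None]
    c=np.concatenate([p*d,d],-1)
    return (c-f["t"])@f["R"]   # R^T (c-t)
def save(f,n): cv2.imwrite(f"pics/{n}.png",f["pixels"][...,::-1])
def project(f,X):
    return cv2.projectPoints(np.array(X,float).reshape(-1,3),cv2.Rodrigues(f["R"])[0],f["t"],f["camera_matrix"],np.array(f["distortion"]))[0].reshape(-1,2)
E
python3 - <<'E'
from h import *
s=bot.observe(); print(s)
for n in ("scene","side"):
    f=grab_frame(n); save(f,n); np.savez(f"{n}.npz",**{k:f[k] for k in f})
    print(n,(-f["R"].T@f["t"]).round(3),f["R"].round(2).tolist())
    W=world(f)
    for th in ("rig","roller_a","grip_top","pointer","index_tip","fixed_seat","test_bar","spanner","beaker","jar","weight_block"):
        for r in regions_of(th,n)[:4]:
            m=r["mask"]&(f["depth"]>0)
            P=W[m]
            print(th,round(r["p"],2),np.array(r["box"]).astype(int).tolist(),m.sum(),np.median(P,0).round(3) if len(P) else None)
E
```

```text
{'clock': 0.0, 'qpos': array([ 1.16178666,  0.52199046, -0.0363075 ,  1.59999589,  0.02119842,
        1.02107671, -0.11281477]), 'qd': array([-7.84043493e-04, -1.76922675e-03,  1.01832163e-03,  6.47019794e-04,
       -1.45685140e-03, -6.19585098e-05, -8.66958595e-04]), 'joint_efforts': array([ 7.88276111e-07, -9.27101541e+01,  1.97987258e+00, -3.69923401e+01,
        1.78462436e-02,  8.28502933e-03, -4.49972322e-05]), 'position': array([ 0.20758207, -0.58919318,  0.24474496]), 'tool_rot': array([-3.14051047e+00,  8.50768459e-05,  3.38766667e-01]), 'force': array([ 0.55209243,  0.07214393, -0.83409283]), 'moment': array([ 6.37513389e-02,  5.73120128e-03, -4.60287568e-05]), 'finger_force': 0.0, 'grip_width': 0.08499566707491353}
scene [1.017 0.454 0.92 ] [[-0.73, 0.68, 0.0], [0.54, 0.58, -0.61], [-0.42, -0.45, -0.79]]
rig 0.74 [162, 143, 291, 254] 7252 [ 0.618 -0.116  0.021]
rig 0.36 [341, 239, 369, 272] 305 [0.505 0.273 0.04 ]
roller_a 0.91 [343, 239, 372, 273] 367 [0.505 0.274 0.039]
roller_a 0.64 [266, 252, 304, 265] 305 [0.641 0.147 0.019]
roller_a 0.62 [318, 214, 345, 243] 289 [0
[... 1042 characters left out ...]
162] 109 [0.496 0.263 0.036]
grip_top 0.75 [220, 208, 284, 229] 848 [ 0.563 -0.155  0.033]
pointer 0.59 [220, 206, 286, 231] 835 [ 0.564 -0.155  0.033]
index_tip 0.53 [280, 199, 292, 203] 69 [ 0.695 -0.043  0.032]
index_tip 0.4 [222, 193, 312, 263] 4690 [ 0.602 -0.168  0.021]
index_tip 0.16 [204, 259, 220, 303] 666 [ 0.432 -0.446  0.075]
fixed_seat 0.62 [220, 191, 312, 262] 4862 [ 0.602 -0.168  0.021]
test_bar 0.56 [204, 150, 241, 155] 79 [0.449 0.379 0.004]
spanner 0.68 [268, 156, 291, 166] 102 [0.721 0.315 0.005]
beaker 0.62 [291, 157, 308, 184] 476 [0.765 0.118 0.059]
jar 0.86 [200, 257, 222, 299] 708 [ 0.433 -0.446  0.074]
weight_block 0.84 [311, 210, 326, 229] 286 [ 0.783 -0.148  0.035]
```

Run:
```python
import cv2
im=cv2.imread("pics/scene.png"); cv2.imwrite("pics/scene_c.png",cv2.resize(im[120:320,150:420],None,fx=2.95,fy=2.95,interpolation=cv2.INTER_CUBIC))
```

```text
(no output)
```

View pics/scene_c.png

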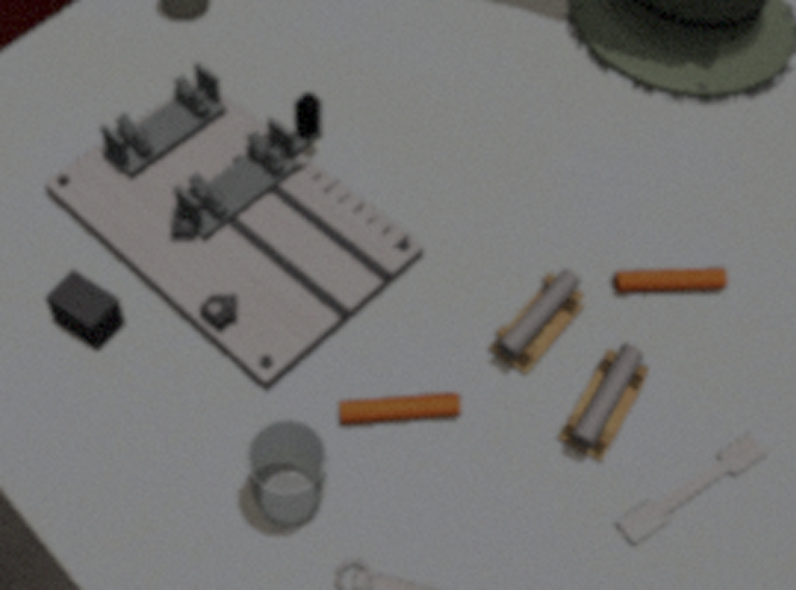

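The crop shows the rig at upper left (black grip near full-image pixel (254,159), index block at (224,225)). The two steel rollers are on wooden rests at (333,227) and (355,254); the orange ones are look-alikes. Next I fit the poses.

Run:
```python
from h import *
for n in ("scene","side"):
    f=dict(np.load(n+".npz")); W=world(f); d=f["depth"]>0
    b=(160,140,295,258) if n=="scene" else (215,188,315,268)
    m=np.zeros_like(d); m[b[1]:b[3],b[0]:b[2]]=1; m&=d&(abs(W[...,2]-.02)<.006)
    P=W[m]; m2=(P[:,0]>.45)&(P[:,0]<.8); P=P[m2]
    r=cv2.minAreaRect((P[:,:2]*1000).astype(np.float32)); print(n,"rect",r, np.median(P[:,2]))
    # black grip: dark and high
    g=f["pixels"].astype(int).sum(-1)
    m=np.zeros_like(d); m[b[1]:b[3],b[0]:b[2]]=1; m&=d&(W[...,2]>.074)&(W[...,2]<.095)
    print("high",m.sum(),np.median(W[m],0).round(4), [c.round(3).tolist() for c in (W[m].min(0),W[m].max(0))])
    for k,c in enumerate([(.505,.273),(.483,.173)]):
        m=d&(np.hypot(W[...,0]-c[0],W[...,1]-c[1])<.08)&(W[...,2]>.034)&(W[...,2]<.05)
        P=W[m]; rr=cv2.minAreaRect((P[:,:2]*1000).astype(np.float32)); 
        mu=P[:,:2].mean(0); e=np.linalg.svd(P[:,:2]-mu)[2][0]
        t=(P[:,:2]-mu)@e
        print("roller",k,mu.round(4),"ang",np.arctan(e[1]/e[0]).round(3),"ext",t.min().round(3),t.max().round(3),"zmax",np.percentile(P[:,2],95).round(4),rr)
```

```text
scene rect ((636.7388916015625, -66.66859436035156), (321.8675842285156, 461.4101867675781), 2.284600019454956) 0.0201823452381331
high 52 [ 0.4859 -0.1456  0.0804] [[0.472, -0.245, 0.074], [0.652, -0.123, 0.086]]
roller 0 [0.502  0.2728] ang 0.244 ext -0.059 0.054 zmax 0.0438 ((499.8861389160156, 272.18231201171875), (112.98928833007812, 21.434776306152344), 14.06906509399414)
roller 1 [0.4804 0.1724] ang 0.124 ext -0.058 0.053 zmax 0.0442 ((477.8514709472656, 171.4856719970703), (110.48123931884766, 24.05643653869629), 9.387796401977539)
side rect ((620.1380615234375, -128.66966247558594), (299.9308166503906, 352.5408020019531), 2.1492931842803955) 0.019850587879808042
high 44 [ 0.4843 -0.1543  0.0787] [[0.472, -0.276, 0.074], [0.653, -0.137, 0.084]]
roller 0 [0.4973 0.2661] ang 0.245 ext -0.056 0.055 zmax 0.0436 ((497.76995849609375, 266.566650390625), (110.8970947265625, 25.376750946044922), 15.351512908935547)
roller 1 [0.4747 0.1682] ang 0.165 ext -0.055 0.054 zmax 0.0441 ((473.41705322265625, 201.8334503173828), (107.7582015991211, 98.81343841552734), 2.933634042739868)
```

```bash
cat > plan.py <<'E'
import sys,math,numpy as np
from workcell import bot
from scipy.spatial.transform import Rotation as Ro
def plan(x,y,z,yaw,N,jaw,p0=None,r0=None):
    s=bot.observe(); p=np.array(s["position"] if p0 is None else p0); r=np.array(s["tool_rot"] if r0 is None else r0)
    R0=Ro.from_euler("xyz",r); R1=Ro.from_euler("xyz",[math.pi,0,yaw]); w=(R0.inv()*R1).as_rotvec()/N
    d=(np.array([x,y,z])-p)/N; rows=[]
    for i in range(N):
        R=R0*Ro.from_rotvec(w*i)
        rows.append([(R.inv().apply(d)/.025).round(2).tolist(),(w/.15).round(2).tolist(),jaw])
    print("max",max(np.abs(r[0]).max() for r in rows),np.abs(w/.15).max())
    print(str(rows).replace(" ","").replace("-0.0,","0,").replace("0.0,","0,"))
if __name__=="__main__":
    a=[float(v) for v in sys.argv[1:]]; plan(*a[:4],int(a[4]),a[5])
E
python3 plan.py 0.53 -0.13 0.33 0.04 18 -1
```

```text
max 1.01 0.11065085197794852
[[[1.01,-0.73,-0.19],[0,0,0.11],-1.0],[[1.0,-0.74,-0.19],[0,0,0.11],-1.0],[[0.99,-0.76,-0.19],[0,0,0.11],-1.0],[[0.98,-0.77,-0.19],[0,0,0.11],-1.0],[[0.96,-0.79,-0.19],[0,0,0.11],-1.0],[[0.95,-0.81,-0.19],[0,0,0.11],-1.0],[[0.94,-0.82,-0.19],[0,0,0.11],-1.0],[[0.92,-0.84,-0.19],[0,0,0.11],-1.0],[[0.91,-0.85,-0.19],[0,0,0.11],-1.0],[[0.9,-0.87,-0.19],[0,0,0.11],-1.0],[[0.88,-0.88,-0.19],[0,0,0.11],-1.0],[[0.87,-0.9,-0.19],[0,0,0.11],-1.0],[[0.85,-0.91,-0.19],[0,0,0.11],-1.0],[[0.84,-0.93,-0.19],[0,0,0.11],-1.0],[[0.82,-0.94,-0.19],[0,0,0.11],-1.0],[[0.8,-0.95,-0.19],[0,0,0.11],-1.0],[[0.79,-0.97,-0.19],[0,0,0.11],-1.0],[[0.77,-0.98,-0.19],[0,0,0.11],-1.0]]
```

Call:
{"fn": "play_rows", "kwargs": {"plan": [[[1, -0.74, -0.2], [0, 0, 0.11], -1], [[1, -0.74, -0.2], [0, 0, 0.11], -1], [[1, -0.76, -0.2], [0, 0, 0.11], -1], [[0.98, -0.77, -0.2], [0, 0, 0.11], -1], [[0.96, -0.79, -0.2], [0, 0, 0.11], -1], [[0.95, -0.8, -0.2], [0, 0, 0.11], -1], [[0.94, -0.82, -0.2], [0, 0, 0.11], -1], [[0.92, -0.84, -0.2], [0, 0, 0.11], -1], [[0.91, -0.85, -0.2], [0, 0, 0.11], -1], [[0.9, -0.87, -0.2], [0, 0, 0.11], -1], [[0.88, -0.88, -0.2], [0, 0, 0.11], -1], [[0.87, -0.9, -0.2], [0, 0, 0.11], -1], [[0.85, -0.91, -0.2], [0, 0, 0.11], -1], [[0.84, -0.93, -0.2], [0, 0, 0.11], -1], [[0.82, -0.94, -0.2], [0, 0, 0.11], -1], [[0.8, -0.95, -0.2], [0, 0, 0.11], -1], [[0.8, -0.97, -0.2], [0, 0, 0.11], -1], [[0.77, -0.98, -0.2], [0, 0, 0.11], -1], [[0, 0, 0], [0, 0, 0], -1]]}}

```text
clock: 3.58
position: [0.5306, -0.1275, 0.3355]
tool_rot: [-3.141, -0.001, 0.045]
force: [-0.3, -0.2, 0.5]
grip_width: 0.0854
finger_force: 0.0
```

Run:
```python
from h import *
f=grab_frame("wrist"); save(f,"w1"); np.savez("w1.npz",**f)
s=bot.observe(); print(s["qpos"].round(2),s["position"].round(4),s["tool_rot"].round(4),s["clock"])
print((-f["R"].T@f["t"]).round(3),f["R"].round(3).tolist(),f["camera_matrix"].round(1).tolist())
```

```text
[ 0.28  0.31 -0.2   1.69  0.07  1.15 -1.46] [ 0.5298 -0.129   0.3352] [-3.1415e+00  1.0000e-04  4.3400e-02] 3.625
[ 0.603 -0.123  0.464] [[0.046, -0.999, -0.002], [-0.956, -0.044, 0.29], [-0.29, -0.012, -0.957]] [[293.3, 0.0, 255.6], [0.0, 293.3, 190.8], [0.0, 0.0, 1.0]]
```

View pics/w1.png

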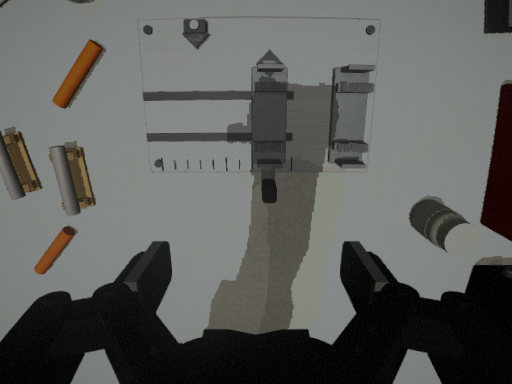

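The wrist view shows the pointer tip at about (269,51), the index tip at (197,48), the grip at (269,190) and the plate corners at (138,20), (381,17), (373,172) and (150,172). Next I measure these precisely.

```bash
cat >> h.py <<'E'
def ray(f,px,z):
    p=cv2.undistortPoints(np.array(px,float).reshape(-1,1,2),f["camera_matrix"],np.array(f["distortion"])).reshape(-1,2)
    d=np.c_[p,np.ones(len(p))]@f["R"]; c=-f["R"].T@f["t"]
    z=np.broadcast_to(z,len(d)); return c+d*((z-c[2])/d[:,2])[:,None]
E
python3 - <<'E'
from h import *
f=dict(np.load("w1.npz")); W=world(f)
d=f["depth"]>0
m=d&(abs(W[...,2]-.02)<.005); 
n,l,st,_=cv2.connectedComponentsWithStats(m.astype(np.uint8)); k=1+np.argmax(st[1:,4]); 
P=W[l==k]; print(cv2.minAreaRect((P[:,:2]*1000).astype(np.float32)),np.median(P[:,2]))
print("corner",ray(f,[(138,20),(381,17),(373,172),(150,172)],.02).round(4).tolist())
# grip top
m=d&(W[...,2]>.074)&(W[...,2]<.09); m[:170]=0; m[210:]=0; print("grip",m.sum(),W[m].mean(0).round(4),W[m].min(0).round(4),W[m].max(0).round(4))
im=f["pixels"][...,::-1]
a=cv2.resize(im[10:90,180:300],None,fx=6.6,fy=6.6,interpolation=cv2.INTER_CUBIC); cv2.imwrite("pics/c1.png",a)
for n in ("roller",):
  for c in [(.505,.273),(.483,.173)]:
    m=d&(np.hypot(W[...,0]-c[0],W[...,1]-c[1])<.08)&(W[...,2]>.036)&(W[...,2]<.05); P=W[m]
    mu=P[:,:2].mean(0); e=np.linalg.svd(P[:,:2]-mu)[2][0]; t=(P[:,:2]-mu)@e
    print(mu,np.arctan(e[1]/e[0]),t.min(),t.max(),np.percentile(P[:,2],95))
E
```

```text
((608.7642822265625, -126.80029296875), (220.15834045410156, 340.9375305175781), 2.6565845012664795) 0.02024652504469782
corner [[0.7092, 0.0463, 0.02], [0.7289, -0.2917, 0.02], [0.5076, -0.3117, 0.02], [0.4914, 0.0381, 0.02]]
grip 244 [ 0.4834 -0.1466  0.081 ] [ 0.4709 -0.1569  0.0743] [ 0.4944 -0.1368  0.084 ]
[0.47999521 0.26359381] 0.1926307724924909 -0.05307892925265094 0.03703962935711861 0.04362316748509971
[0.47692754 0.1698156 ] 0.12272887529766592 -0.05360720367670747 0.056635067720400604 0.04354923765807006
```

View pics/c1.png

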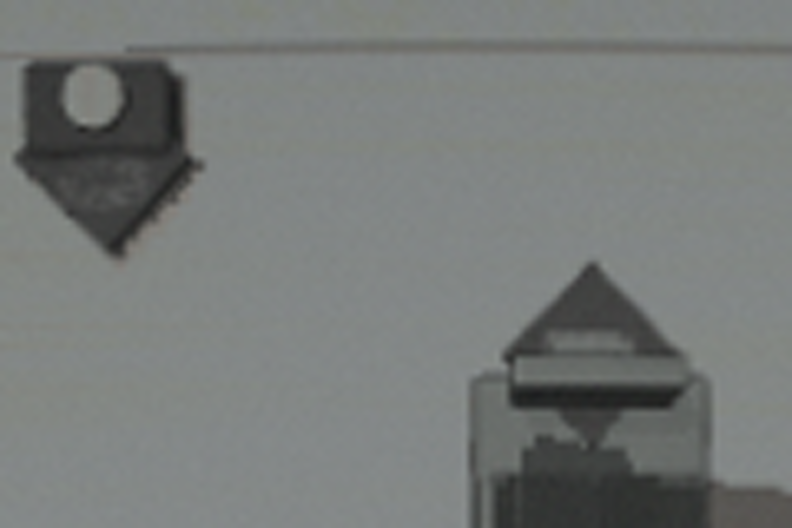

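```bash
python3 - <<'E'
from h import *
f=dict(np.load("w1.npz")); a=.0464; ex=np.array([np.cos(a),np.sin(a)]); ey=np.array([-np.sin(a),np.cos(a)]); o=np.array([.6088,-.1268])-.025*ex
P=ray(f,[(269.3,49.3),(197,47.5),(196.5,47)],.033)[:,:2]; g=np.array([.4834,-.1466])
for q in [*P,g]: print(q.round(4),((q-o)@ex).round(4),((q-o)@ey).round(4))
E
python3 plan.py 0.483 -0.1465 0.15 0.0464 8 -0.2
```

```text
[ 0.6742 -0.1381] 0.0898 -0.0143
[ 0.6726 -0.0395] 0.0928 0.0843
[ 0.6732 -0.0388] 0.0935 0.0849
[ 0.4834 -0.1466] -0.1012 -0.014
max 0.93 0.002515045404603868
[[[-0.24,0.08,0.93],[0,0,-0.0],-0.2],[[-0.24,0.08,0.93],[0,0,-0.0],-0.2],[[-0.24,0.08,0.93],[0,0,-0.0],-0.2],[[-0.24,0.08,0.93],[0,0,-0.0],-0.2],[[-0.24,0.08,0.93],[0,0,-0.0],-0.2],[[-0.24,0.08,0.93],[0,0,-0.0],-0.2],[[-0.24,0.08,0.93],[0,0,-0.0],-0.2],[[-0.24,0.08,0.93],[0,0,-0.0],-0.2]]
```

Call:
{"fn": "play_rows", "kwargs": {"plan": [[[-0.24, 0.08, 0.93], [0, 0, 0], -0.2], [[-0.24, 0.08, 0.93], [0, 0, 0], -0.2], [[-0.24, 0.08, 0.93], [0, 0, 0], -0.2], [[-0.24, 0.08, 0.93], [0, 0, 0], -0.2], [[-0.24, 0.08, 0.93], [0, 0, 0], -0.2], [[-0.24, 0.08, 0.93], [0, 0, 0], -0.2], [[-0.24, 0.08, 0.93], [0, 0, 0], -0.2], [[-0.24, 0.08, 0.93], [0, 0, 0], -0.2], [[0, 0, 0], [0, 0, 0], -0.2]]}}

```text
clock: 4.75
position: [0.4809, -0.1484, 0.1484]
tool_rot: [-3.141, 0.003, 0.041]
force: [-0.0, 0.0, 0.2]
grip_width: 0.0518
finger_force: 0.0
```

```bash
python3 plan.py 0.482 -0.1465 0.056 0.0464 4 -0.2
```

```text
max 0.92 0.00967732896000413
[[[0.01,-0.02,0.92],[0,0,-0.01],-0.2],[[0.01,-0.02,0.92],[0,0,-0.01],-0.2],[[0.01,-0.02,0.92],[0,0,-0.01],-0.2],[[0.01,-0.02,0.92],[0,0,-0.01],-0.2]]
```

Call:
{"fn": "play_rows", "kwargs": {"plan": [[[0.02, -0.02, 0.92], [0, 0, -0.01], -0.2], [[0.02, -0.02, 0.92], [0, 0, -0.01], -0.2], [[0.02, -0.02, 0.92], [0, 0, -0.01], -0.2], [[0.02, -0.02, 0.92], [0, 0, -0.01], -0.2], [[0, 0, 0], [0, 0, 0], 0.5], [[0, 0, 0], [0, 0, 0], 1], [[0, 0, 0], [0, 0, 0], 1], [[0, 0, 0], [0, 0, 0], 1]], "newtons": 60}}

```text
clock: 5.75
position: [0.4846, -0.146, 0.0584]
tool_rot: [3.141, -0.001, 0.047]
force: [-1.8, -1.8, 10.0]
grip_width: 0.0192
finger_force: 60.7
```

Run:
```python
from plan import *
a=.0464; s=bot.observe(); p=s["position"]; print(p,s["tool_rot"],s["force"],s["grip_width"])
L=.0985; t=p[:2]+L*np.array([-np.sin(a),np.cos(a)]); plan(t[0],t[1],p[2],a,8,1)
```

```text
[ 0.48459706 -0.14597624  0.05844606] [ 3.14090577e+00 -1.28678176e-03  4.71723441e-02] [-1.78794901 -1.79479567  9.96848477] 0.019202386656022634
max 0.49 0.0010725390831905404
[[[0,-0.49,-0.0],[0,0,0.0],1],[[0,-0.49,-0.0],[0,0,0.0],1],[[0,-0.49,-0.0],[0,0,0.0],1],[[0,-0.49,-0.0],[0,0,0.0],1],[[0,-0.49,-0.0],[0,0,0.0],1],[[0,-0.49,-0.0],[0,0,0.0],1],[[0,-0.49,-0.0],[0,0,0.0],1],[[0,-0.49,-0.0],[0,0,0.0],1]]
```

Call:
{"fn": "play_rows", "kwargs": {"plan": [[[0, -0.3, 0], [0, 0, 0], 1], [[0, -0.5, 0], [0, 0, 0], 1], [[0, -0.5, 0], [0, 0, 0], 1], [[0, -0.5, 0], [0, 0, 0], 1], [[0, -0.5, 0], [0, 0, 0], 1], [[0, -0.5, 0], [0, 0, 0], 1], [[0, -0.5, 0], [0, 0, 0], 1], [[0, -0.4, 0], [0, 0, 0], 1], [[0, -0.24, 0], [0, 0, 0], 1], [[0, 0, 0], [0, 0, 0], 1], [[0, 0, 0], [0, 0, 0], 1]]}}

```text
clock: 7.12
position: [0.4801, -0.0466, 0.0584]
tool_rot: [-3.141, -0.002, 0.048]
force: [-2.9, 2.9, 11.7]
grip_width: 0.0196
finger_force: 61.1
```

Run:
```python
from h import *
s=bot.observe(); print(s["position"],s["tool_rot"],s["force"])
for n in ("wrist","scene"):
    f=grab_frame(n); np.savez("s_"+n+".npz",**f)
    P=project(f,[[.6735,-.0385,.033]])[0]; print(n,P)
    x,y=P.astype(int); x=max(x,30);y=max(y,20)
    cv2.imwrite(f"pics/s_{n}.png",cv2.resize(f["pixels"][y-20:y+25,x-30:x+30,::-1],None,fx=8,fy=8,interpolation=cv2.INTER_CUBIC)); print(x,y)
import os
a=cv2.imread("pics/s_wrist.png");b=cv2.imread("pics/s_scene.png");h=min(a.shape[0],b.shape[0]);c=np.hstack([a[:h],b[:h]]);cv2.imwrite("pics/s2.png",cv2.resize(c,None,fx=.8,fy=.8)); print(c.shape)
```

```text
[ 0.48007609 -0.04656424  0.0584249 ] [-3.14121876e+00 -1.59525921e-03  4.81710945e-02] [-2.88977327  2.90500436 11.74643552]
wrist [ 261.04496236 -164.55678369]
261 20
scene [230.08257728 219.25248435]
230 219
(360, 960, 3)
```

View pics/s2.png

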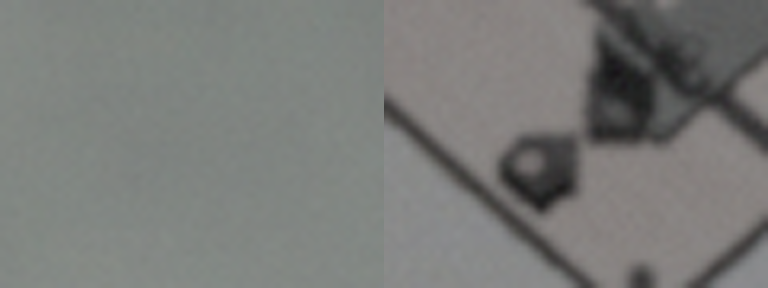

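Call:
{"fn": "play_rows", "kwargs": {"plan": [[[0, 0, 0], [0, 0, 0], 0], [[0, 0, 0], [0, 0, 0], -0.2], [[0, 0, 0], [0, 0, 0], -0.2], [[0, 0, -0.8], [0, 0, 0], -0.2], [[0, 0, -1], [0, 0, 0], -0.2], [[0.5, 0, -1], [0, 0, 0], -0.2], [[1, 0, -1], [0, 0, 0], -0.2], [[1, 0, -1], [0, 0, 0], -0.2], [[1, 0, -0.8], [0, 0, 0], -0.2], [[1, 0, 0], [0, 0, 0], -0.2], [[1, 0, 0], [0, 0, 0], -0.2], [[0, 0, 0], [0, 0, 0], -0.2]]}}

```text
clock: 8.72
position: [0.6176, -0.0403, 0.1968]
tool_rot: [-3.141, 0.0, 0.048]
force: [-0.8, 1.5, -0.8]
grip_width: 0.0512
finger_force: 0.0
```

Run:
```python
from h import *
f=grab_frame("wrist"); np.savez("w2.npz",**f)
x,y=project(f,[[.6735,-.0385,.033]])[0].astype(int); print(x,y,bot.observe()["position"])
cv2.imwrite("pics/w2.png",cv2.resize(f["pixels"][max(y-40,0):y+40,x-50:x+50,::-1],None,fx=7,fy=7,interpolation=cv2.INTER_CUBIC)); print(x-50,max(y-40,0))
```

```text
257 119 [ 0.61668644 -0.04048501  0.19680226]
207 79
```

View pics/w2.png

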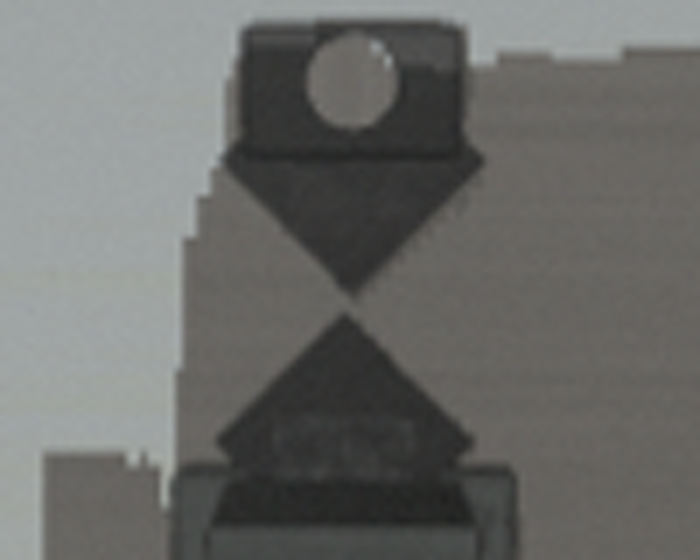

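The picture shows the index tip at crop (351,297) and the pointer at (344,312). That is about 1 px, or roughly 1.1 mm along the track, so the span is set. Next are the rollers.

Call:
{"fn": "play_rows", "kwargs": {"plan": [[[-0.31, -0.96, -0.2], [0, 0, -0.08], -0.2], [[-0.31, -0.96, -0.2], [0, 0, -0.08], -0.2], [[-0.31, -0.96, -0.2], [0, 0, -0.08], -0.2], [[-0.32, -0.95, -0.2], [0, 0, -0.08], -0.2], [[-0.34, -0.95, -0.2], [0, 0, -0.08], -0.2], [[-0.36, -0.94, -0.2], [0, 0, -0.08], -0.2], [[-0.38, -0.94, -0.2], [0, 0, -0.08], -0.2], [[-0.4, -0.93, -0.2], [0, 0, -0.08], -0.2], [[-0.42, -0.92, -0.2], [0, 0, -0.08], -0.2], [[-0.44, -0.9, -0.2], [0, 0, -0.08], -0.2], [[-0.46, -0.9, -0.2], [0, 0, -0.08], -0.2], [[0, 0, 0], [0, 0, 0], -0.2]]}}

```text
clock: 10.28
position: [0.4875, 0.2063, 0.2529]
tool_rot: [-3.141, -0.0, 0.183]
force: [0.0, -0.6, -0.0]
grip_width: 0.0513
finger_force: 0.0
```

Run:
```python
from h import *
a=.0464; ex=np.array([np.cos(a),np.sin(a)]); ey=np.array([-np.sin(a),np.cos(a)]); o=np.array([.6088,-.1268])-.025*ex
f=dict(np.load("w1.npz")); W=world(f); d=f["depth"]>0
X=(W[...,:2]-o)@ex; Y=(W[...,:2]-o)@ey
m=d&(abs(X)<.075)&(abs(Y+.13)<.05)&(W[...,2]>.055); print("fixed",X[m].min(),X[m].max(),Y[m].min(),Y[m].max(),Y[m].mean())
f=dict(np.load("w2.npz")); W=world(f); d=f["depth"]>0
X=(W[...,:2]-o)@ex; Y=(W[...,:2]-o)@ey
m=d&(abs(X)<.075)&(abs(Y-.085)<.05)&(W[...,2]>.055)&(W[...,2]<.08); print("slide",m.sum(),X[m].min(),X[m].max(),Y[m].min(),Y[m].max(),Y[m].mean())
print((ray(f,[(207+(344.5)/7-.5,79+312.5/7-.5)],.033)[0,:2]-o)@np.c_[ex,ey])
f=grab_frame("wrist"); save(f,"w3"); W=world(f); d=f["depth"]>0; g=f["pixels"].astype(int)
s=bot.observe(); print(s["position"],s["tool_rot"],s["qpos"].round(2))
for c in [(.50,.270),(.478,.170)]:
    sat=g.max(-1)-g.min(-1)
    m=d&(np.hypot(W[...,0]-c[0],W[...,1]-c[1])<.075)&(W[...,2]>.036)&(W[...,2]<.05); P=W[m]
    r=cv2.minAreaRect((P[:,:2]*1000).astype(np.float32)); mu=P[:,:2].mean(0); e=np.linalg.svd(P[:,:2]-mu)[2][0]; e*=np.sign(e[0]); t=(P[:,:2]-mu)@e
    print(mu.round(4),"ang",np.arctan(e[1]/e[0]).round(3),t.min().round(4),t.max().round(4),"mid",(mu+e*(t.min()+t.max())/2).round(4),np.percentile(P[:,2],95).round(4),r)
```

```text
fixed -0.06750834130211276 0.06662978383302567 -0.15133147536875127 -0.10867197779619638 -0.12927467624328953
slide 1819 -0.06706773549831518 0.06773039619282305 0.06622875817997805 0.1082209797998268 0.0873110682394191
[0.09050959 0.08718201]
[0.48823118 0.20509807 0.25262699] [-3.14149504e+00 -3.42014050e-04  1.81285632e-01] [-0.31  0.37 -0.25  1.83  0.11  0.95 -2.01]
[0.4989 0.2727] ang 0.245 -0.057 0.053 mid [0.4969 0.2722] 0.0431 ((496.72003173828125, 272.9793701171875), (109.93865966796875, 19.9241943359375), 14.306300163269043)
[0.4778 0.1737] ang 0.121 -0.0576 0.0517 mid [0.4749 0.1733] 0.043 ((474.8902893066406, 173.03277587890625), (109.33914184570312, 20.194875717163086), 6.725714683532715)
```

View pics/w3.png

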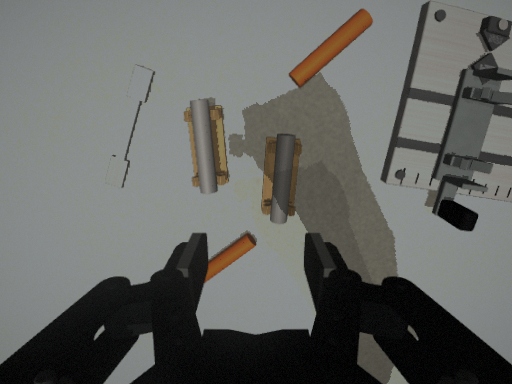

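The view shows both rollers on their rests (A at pixel (204,145), B at (283,178)). Between the cradles there is room for the fingers. I take B first.

```bash
python3 plan.py 0.4749 0.1733 0.10 0.121 7 -0.2; python3 -c "
from plan import *
plan(.4749,.1733,.029,.121,4,-.2,[.4749,.1733,.10],[np.pi,0,.121])"
```

```text
max 0.87 0.0574149029213836
[[[-0.11,0.17,0.87],[0,0,0.06],-0.2],[[-0.11,0.17,0.87],[0,0,0.06],-0.2],[[-0.11,0.17,0.87],[0,0,0.06],-0.2],[[-0.1,0.17,0.87],[0,0,0.06],-0.2],[[-0.1,0.17,0.87],[0,0,0.06],-0.2],[[-0.1,0.17,0.87],[0,0,0.06],-0.2],[[-0.1,0.17,0.87],[0,0,0.06],-0.2]]
max 0.71 0.0
[[[0,0,0.71],[0,0,0.0],-0.2],[[0,0,0.71],[0,0,0.0],-0.2],[[0,0,0.71],[0,0,0.0],-0.2],[[0,0,0.71],[0,0,0.0],-0.2]]
```

Call:
{"fn": "play_rows", "kwargs": {"plan": [[[-0.11, 0.17, 0.87], [0, 0, 0.06], -0.2], [[-0.11, 0.17, 0.87], [0, 0, 0.06], -0.2], [[-0.11, 0.17, 0.87], [0, 0, 0.06], -0.2], [[-0.1, 0.17, 0.87], [0, 0, 0.06], -0.2], [[-0.1, 0.17, 0.87], [0, 0, 0.06], -0.2], [[-0.1, 0.17, 0.87], [0, 0, 0.06], -0.2], [[-0.1, 0.17, 0.87], [0, 0, 0.06], -0.2], [[0, 0, 0], [0, 0, 0], -0.2]]}}

```text
clock: 11.32
position: [0.4747, 0.171, 0.099]
tool_rot: [3.14, 0.003, 0.116]
force: [-0.1, -0.2, 0.8]
grip_width: 0.051
finger_force: 0.0
```

```bash
python3 plan.py 0.4749 0.1733 0.029 0.121 4 -0.2
```

```text
max 0.7 0.008727827681936803
[[[0.01,-0.02,0.7],[0,0,-0.01],-0.2],[[0.01,-0.02,0.7],[0,0,-0.01],-0.2],[[0.01,-0.02,0.7],[0,0,-0.01],-0.2],[[0.01,-0.02,0.7],[0,0,-0.01],-0.2]]
```

Call:
{"fn": "play_rows", "kwargs": {"plan": [[[0, -0.02, 0.7], [0, 0, 0], -0.2], [[0, -0.02, 0.7], [0, 0, 0], -0.2], [[0, -0.02, 0.7], [0, 0, 0], -0.2], [[0, 0, 0.7], [0, 0, 0], -0.2], [[0, 0, 0], [0, 0, 0], 0.2], [[0, 0, 0], [0, 0, 0], 1], [[0, 0, 0], [0, 0, 0], 1], [[0, 0, 0], [0, 0, 0], 1], [[0, 0, 0], [0, 0, 0], 1]], "newtons": 60}}

```text
clock: 12.45
position: [0.4753, 0.1717, 0.0305]
tool_rot: [3.14, 0.0, 0.115]
force: [0.7, -9.8, -1.6]
grip_width: 0.0202
finger_force: 58.6
```

Call:
{"fn": "play_rows", "kwargs": {"plan": [[[0, 0, -0.6], [0, 0, 0], 1], [[0, 0, -1], [0, 0, 0], 1], [[0, 0, -1], [0, 0, 0], 1], [[0, 0, -1], [0, 0, 0], 1], [[0, 0, -1], [0, 0, 0], 1], [[0, 0, -1], [0, 0, 0], 1], [[0, 0, 0], [0, 0, 0], 1]]}}

```text
clock: 13.32
position: [0.4759, 0.1739, 0.1724]
tool_rot: [-3.14, -0.004, 0.117]
force: [0.1, 1.1, -3.4]
grip_width: 0.0201
finger_force: 59.3
```

```bash
python3 plan.py 0.5898 -0.2579 0.18 0.0464 18 1
```

```text
max 0.98 0.026086455846948867
[[[0.14,0.98,-0.02],[0,0,0.03],1.0],[[0.14,0.98,-0.02],[0,0,0.03],1.0],[[0.15,0.98,-0.02],[0,0,0.03],1.0],[[0.15,0.98,-0.02],[0,0,0.03],1.0],[[0.15,0.98,-0.02],[0,0,0.03],1.0],[[0.16,0.98,-0.02],[0,0,0.03],1.0],[[0.16,0.98,-0.02],[0,0,0.03],1.0],[[0.17,0.98,-0.02],[0,0,0.03],1.0],[[0.17,0.98,-0.02],[0,0,0.03],1.0],[[0.17,0.98,-0.02],[0,0,0.03],1.0],[[0.18,0.98,-0.02],[0,0,0.03],1.0],[[0.18,0.98,-0.02],[0,0,0.03],1.0],[[0.19,0.97,-0.02],[0,0,0.03],1.0],[[0.19,0.97,-0.02],[0,0,0.03],1.0],[[0.19,0.97,-0.02],[0,0,0.03],1.0],[[0.2,0.97,-0.02],[0,0,0.03],1.0],[[0.2,0.97,-0.02],[0,0,0.03],1.0],[[0.2,0.97,-0.02],[0,0,0.03],1.0]]
```

Call:
{"fn": "play_rows", "kwargs": {"plan": [[[0.14, 0.98, 0], [0, 0, 0.03], 1], [[0.14, 0.98, 0], [0, 0, 0.03], 1], [[0.15, 0.98, 0], [0, 0, 0.03], 1], [[0.15, 0.98, 0], [0, 0, 0.03], 1], [[0.15, 0.98, 0], [0, 0, 0.03], 1], [[0.16, 0.98, 0], [0, 0, 0.03], 1], [[0.16, 0.98, 0], [0, 0, 0.03], 1], [[0.17, 0.98, 0], [0, 0, 0.03], 1], [[0.17, 0.98, 0], [0, 0, 0.03], 1], [[0.17, 0.98, 0], [0, 0, 0.03], 1], [[0.18, 0.98, 0], [0, 0, 0.03], 1], [[0.18, 0.98, 0], [0, 0, 0.03], 1], [[0.19, 0.97, 0], [0, 0, 0.03], 1], [[0.19, 0.97, 0], [0, 0, 0.03], 1], [[0.19, 0.97, 0], [0, 0, 0.03], 1], [[0.2, 0.97, 0], [0, 0, 0.02], 1], [[0.2, 0.97, 0], [0, 0, 0], 1], [[0.2, 0.97, 0], [0, 0, 0], 1], [[0, 0, 0], [0, 0, 0], 1]]}}

```text
clock: 15.7
position: [0.5866, -0.2613, 0.1696]
tool_rot: [3.141, 0.0, 0.044]
force: [-0.3, 0.3, -3.0]
grip_width: 0.0202
finger_force: 59.4
```

Run:
```python
from h import *
from plan import plan
f=grab_frame("wrist"); W=world(f); d=f["depth"]>0; s=bot.observe(); p=s["position"]; print(p,s["tool_rot"],s["force"])
a=.0464; ex=np.array([np.cos(a),np.sin(a)]); ey=np.array([-np.sin(a),np.cos(a)]); o=np.array([.6088,-.1268])-.025*ex
q=p[:2]; print("tcp rig",(q-o)@ex,(q-o)@ey)
X=(W[...,:2]-q)@ex; Y=(W[...,:2]-q)@ey
m=d&(abs(Y)<.02)&(X>-.08)&(X<.08)&(abs(W[...,2]-p[2]-.005)<.02); print("roller X range rel tcp",m.sum(),np.percentile(X[m],[0,1,99,100]).round(4),np.median(W[m],0), W[m][:,2].max())
t=m&(X>.02); print("far Y",Y[t].mean() if t.any() else None)
plan(.5898,-.2579,.10,.0464,4,1)
save(f,"w4")
```

```text
[ 0.58660764 -0.25975221  0.16958873] [-3.14139257e+00  5.08813088e-04  4.49191781e-02] [ 0.9001924   0.1651376  -3.29832518]
tcp rig -0.0033352469189260343 -0.13177975952051335
roller X range rel tcp 10560 [-0.0445 -0.0374  0.0549  0.0551] [ 0.59648159 -0.25945079  0.18031287] 0.19457311932924762
far Y -0.00048634078627288305
max 0.7 0.002468121286881102
[[[0.03,-0.02,0.7],[0,0,-0.0],1],[[0.03,-0.02,0.7],[0,0,-0.0],1],[[0.03,-0.02,0.7],[0,0,-0.0],1],[[0.03,-0.02,0.7],[0,0,-0.0],1]]
```

View pics/w4.png

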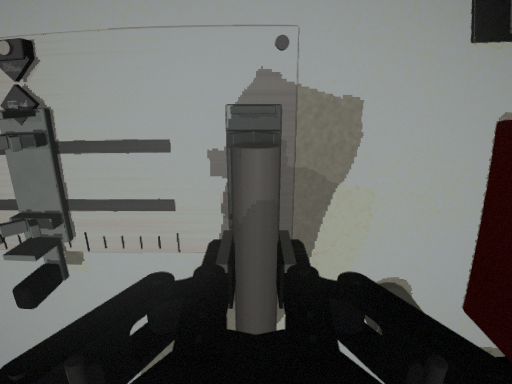

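The roller is held centred (far end 55 mm ahead of the TCP) above the fixed support. I lower it.

Call:
{"fn": "play_rows", "kwargs": {"plan": [[[0.04, -0.02, 0.7], [0, 0, 0], 1], [[0.04, -0.02, 0.7], [0, 0, 0], 1], [[0.04, -0.01, 0.7], [0, 0, 0], 1], [[0.01, 0, 0.7], [0, 0, 0], 1], [[0, 0, 0.5], [0, 0, 0], 1], [[0, 0, 0], [0, 0, 0], 1], [[0, 0, 0], [0, 0, 0], 1]]}}

```text
clock: 16.62
position: [0.5903, -0.2575, 0.088]
tool_rot: [3.141, -0.001, 0.046]
force: [0.4, -1.0, -3.1]
grip_width: 0.0199
finger_force: 59.4
```

```bash
python3 plan.py .5898 -.2579 .068 .0464 2 1; python3 -c "
from workcell import bot; s=bot.observe(); print(s['position'],s['force'])"
```

```text
max 0.4 0.0022593627705993374
[[[-0.01,0.01,0.4],[0,0,-0.0],1.0],[[-0.01,0.01,0.4],[0,0,-0.0],1.0]]
[ 0.5903045  -0.25745738  0.08801902] [ 0.37716351 -0.99168773 -3.13296564]
```

Call:
{"fn": "play_rows", "kwargs": {"plan": [[[-0.02, 0.02, 0.3], [0, 0, 0], 1], [[0, 0, 0.25], [0, 0, 0], 1], [[0, 0, 0.2], [0, 0, 0], 1], [[0, 0, 0], [0, 0, 0], 1]]}}

```text
clock: 17.12
position: [0.5894, -0.2578, 0.0684]
tool_rot: [-3.141, 0.0, 0.046]
force: [0.8, -1.1, -3.2]
grip_width: 0.0201
finger_force: 59.3
```

Call:
{"fn": "play_rows", "kwargs": {"plan": [[[0, 0, 0.06], [0, 0, 0], 1], [[0, 0, 0], [0, 0, 0], 1], [[0, 0, 0], [0, 0, 0], 0.3], [[0, 0, 0], [0, 0, 0], 0.1], [[0, 0, 0], [0, 0, 0], 0.1], [[0, 0, -0.6], [0, 0, 0], 0.1], [[0, 0, -1], [0, 0, 0], 0], [[0, 0, -1], [0, 0, 0], 0], [[0, 0, -1], [0, 0, 0], -0.2], [[0, 0, -1], [0, 0, 0], -0.2], [[0, 0, 0], [0, 0, 0], -0.2]]}}

```text
clock: 18.5
position: [0.5905, -0.2582, 0.1853]
tool_rot: [3.14, -0.004, 0.046]
force: [-0.3, 0.4, 0.2]
grip_width: 0.051
finger_force: 0.0
```

```bash
cat > chk.py <<'E'
from h import *
import sys
f=grab_frame(sys.argv[1]); W=world(f); d=f["depth"]>0
a=.0464; ex=np.array([np.cos(a),np.sin(a)]); ey=np.array([-np.sin(a),np.cos(a)]); o=np.array([.6088,-.1268])-.025*ex
X=(W[...,:2]-o)@ex; Y=(W[...,:2]-o)@ey; Z=W[...,2]
for y in map(float,sys.argv[2:]):
    m=d&(abs(Y-y)<.02)&(abs(X)<.032)&(Z>.06)&(Z<.1)
    if m.sum()<30: print("none",m.sum()); continue
    k=np.polyfit(X[m],Y[m],1); print("rig y",y,m.sum(),"slope,y0",k.round(4),"topz",np.percentile(Z[m],[50,98]).round(4))
    for lo,hi in ((-.03,-.01),(.01,.03)):
        j=m&(X>lo)&(X<hi)
        if j.sum()>20: print(lo, "Y",Y[j].min().round(4),Y[j].max().round(4),"z98",np.percentile(Z[j],98).round(4))
    m=d&(abs(Y-y)<.005)&(abs(X)<.06)&(Z>.0735)&(Z<.095); print("ends",X[m].min(),X[m].max())
save(f,"chk_"+sys.argv[1])
E
python3 chk.py wrist -.13; python3 plan.py 0.4969 0.2722 0.16 0.248 20 -0.2
```

```text
rig y -0.13 1783 slope,y0 [ 0.003  -0.1301] topz [0.077  0.0793]
-0.03 Y -0.1406 -0.12 z98 0.0793
0.01 Y -0.1411 -0.1195 z98 0.0794
ends -0.05508932328399588 0.05439310956763516
max 1.08 0.06727205172741844
[[[-0.14,-1.07,0.05],[0,0,-0.07],-0.2],[[-0.13,-1.07,0.05],[0,0,-0.07],-0.2],[[-0.12,-1.07,0.05],[0,0,-0.07],-0.2],[[-0.1,-1.07,0.05],[0,0,-0.07],-0.2],[[-0.09,-1.07,0.05],[0,0,-0.07],-0.2],[[-0.08,-1.07,0.05],[0,0,-0.07],-0.2],[[-0.07,-1.07,0.05],[0,0,-0.07],-0.2],[[-0.06,-1.07,0.05],[0,0,-0.07],-0.2],[[-0.05,-1.08,0.05],[0,0,-0.07],-0.2],[[-0.04,-1.08,0.05],[0,0,-0.07],-0.2],[[-0.03,-1.08,0.05],[0,0,-0.07],-0.2],[[-0.02,-1.08,0.05],[0,0,-0.07],-0.2],[[-0.01,-1.08,0.05],[0,0,-0.07],-0.2],[[0,-1.08,0.05],[0,0,-0.07],-0.2],[[0.01,-1.08,0.05],[0,0,-0.07],-0.2],[[0.03,-1.08,0.05],[0,0,-0.07],-0.2],[[0.04,-1.08,0.05],[0,0,-0.07],-0.2],[[0.05,-1.08,0.05],[0,0,-0.07],-0.2],[[0.06,-1.08,0.05],[0,0,-0.07],-0.2],[[0.07,-1.07,0.05],[0,0,-0.07],-0.2]]
```

The roller is fully seated (top at 79 mm, ends at ±55 mm). Next is roller A.

Call:
{"fn": "play_rows", "kwargs": {"plan": [[[-0.14, -1, 0], [0, 0, -0.07], -0.2], [[-0.13, -1, 0], [0, 0, -0.07], -0.2], [[-0.12, -1, 0], [0, 0, -0.07], -0.2], [[-0.1, -1, 0], [0, 0, -0.07], -0.2], [[-0.1, -1, 0], [0, 0, -0.07], -0.2], [[-0.1, -1, 0], [0, 0, -0.07], -0.2], [[-0.1, -1, 0], [0, 0, -0.07], -0.2], [[-0.1, -1, 0], [0, 0, -0.07], -0.2], [[0, -1, 0], [0, 0, -0.07], -0.2], [[0, -1, 0], [0, 0, -0.07], -0.2], [[0, -1, 0], [0, 0, -0.07], -0.2], [[0, -1, 0], [0, 0, -0.07], -0.2], [[0, -1, 0], [0, 0, -0.07], -0.2], [[0, -1, 0], [0, 0, -0.07], -0.2], [[0, -1, 0], [0, 0, -0.07], -0.2], [[0, -1, 0], [0, 0, -0.07], -0.2], [[0, -1, 0], [0, 0, -0.07], -0.2], [[0, -1, 0], [0, 0, -0.07], -0.2], [[0, -1, 0], [0, 0, -0.07], -0.2], [[0, -1, 0], [0, 0, -0.07], -0.2]]}}

```text
clock: 21.05
position: [0.4939, 0.2356, 0.1823]
tool_rot: [3.142, -0.0, 0.257]
force: [0.6, -0.1, -0.0]
grip_width: 0.0509
finger_force: 0.0
```

```bash
python3 plan.py 0.4969 0.2722 0.10 0.248 4 -0.2
```

```text
max 0.82 0.015024622600436311
[[[0.12,-0.35,0.82],[0,0,0.02],-0.2],[[0.12,-0.35,0.82],[0,0,0.02],-0.2],[[0.12,-0.35,0.82],[0,0,0.02],-0.2],[[0.12,-0.35,0.82],[0,0,0.02],-0.2]]
```

Call:
{"fn": "play_rows", "kwargs": {"plan": [[[0.12, -0.35, 0.8], [0, 0, 0.02], -0.2], [[0.12, -0.35, 0.8], [0, 0, 0.02], -0.2], [[0.12, -0.35, 0.8], [0, 0, 0.02], -0.2], [[0.12, -0.35, 0.8], [0, 0, 0.02], -0.2], [[0, 0, 0], [0, 0, 0], -0.2]]}}

```text
clock: 21.68
position: [0.4968, 0.2713, 0.1004]
tool_rot: [3.141, 0.003, 0.245]
force: [-0.4, 0.2, -0.0]
grip_width: 0.0511
finger_force: 0.0
```

```bash
python3 plan.py 0.4969 0.2722 0.029 0.248 4 -0.2
```

```text
max 0.71 0.0050646610286196065
[[[0,-0.01,0.71],[0,0,-0.01],-0.2],[[0,-0.01,0.71],[0,0,-0.01],-0.2],[[0,-0.01,0.71],[0,0,-0.01],-0.2],[[0,-0.01,0.71],[0,0,-0.01],-0.2]]
```

Call:
{"fn": "play_rows", "kwargs": {"plan": [[[0, -0.02, 0.7], [0, 0, 0], -0.2], [[0, -0.02, 0.7], [0, 0, 0], -0.2], [[0, 0, 0.7], [0, 0, 0], -0.2], [[0, 0, 0.7], [0, 0, 0], -0.2], [[0, 0, 0], [0, 0, 0], 0.2], [[0, 0, 0], [0, 0, 0], 1], [[0, 0, 0], [0, 0, 0], 1], [[0, 0, 0], [0, 0, 0], 1], [[0, 0, 0], [0, 0, 0], 1]], "newtons": 60}}

```text
clock: 22.8
position: [0.4977, 0.2718, 0.0326]
tool_rot: [3.141, -0.0, 0.244]
force: [0.9, -4.4, 3.9]
grip_width: 0.0199
finger_force: 59.1
```

Call:
{"fn": "play_rows", "kwargs": {"plan": [[[0, 0, -0.6], [0, 0, 0], 1], [[0, 0, -1], [0, 0, 0], 1], [[0, 0, -1], [0, 0, 0], 1], [[0, 0, -1], [0, 0, 0], 1], [[0, 0, -1], [0, 0, 0], 1], [[0, 0, -1], [0, 0, 0], 1], [[0, 0, 0], [0, 0, 0], 1]]}}

```text
clock: 23.68
position: [0.498, 0.2729, 0.1745]
tool_rot: [-3.14, -0.004, 0.245]
force: [0.8, -0.7, -3.9]
grip_width: 0.0201
finger_force: 59.4
```

```bash
python3 plan.py 0.5798 -0.0418 0.17 0.0464 14 1
```

```text
max 0.93 0.09437075967334187
[[[0.01,0.93,0.01],[0,0,0.09],1.0],[[0.02,0.93,0.01],[0,0,0.09],1.0],[[0.04,0.93,0.01],[0,0,0.09],1.0],[[0.05,0.93,0.01],[0,0,0.09],1.0],[[0.06,0.93,0.01],[0,0,0.09],1.0],[[0.07,0.93,0.01],[0,0,0.09],1.0],[[0.09,0.92,0.01],[0,0,0.09],1.0],[[0.1,0.92,0.01],[0,0,0.09],1.0],[[0.11,0.92,0.01],[0,0,0.09],1.0],[[0.13,0.92,0.01],[0,0,0.09],1.0],[[0.14,0.92,0.01],[0,0,0.09],1.0],[[0.15,0.92,0.01],[0,0,0.09],1.0],[[0.17,0.91,0.01],[0,0,0.09],1.0],[[0.18,0.91,0.01],[0,0,0.09],1.0]]
```

Call:
{"fn": "play_rows", "kwargs": {"plan": [[[0, 0.93, 0], [0, 0, 0.09], 1], [[0.02, 0.93, 0], [0, 0, 0.09], 1], [[0.04, 0.93, 0], [0, 0, 0.09], 1], [[0.05, 0.93, 0], [0, 0, 0.09], 1], [[0.06, 0.93, 0], [0, 0, 0.09], 1], [[0.07, 0.93, 0], [0, 0, 0.09], 1], [[0.09, 0.92, 0], [0, 0, 0.09], 1], [[0.1, 0.92, 0], [0, 0, 0.09], 1], [[0.11, 0.92, 0], [0, 0, 0.09], 1], [[0.13, 0.92, 0], [0, 0, 0.09], 1], [[0.14, 0.92, 0], [0, 0, 0.09], 1], [[0.15, 0.92, 0], [0, 0, 0.09], 1], [[0.17, 0.91, 0], [0, 0, 0.09], 1], [[0.18, 0.91, 0], [0, 0, 0.09], 1], [[0, 0, 0], [0, 0, 0], 1], [[0, 0, 0], [0, 0, 0], 1]]}}

```text
clock: 25.68
position: [0.5803, -0.0423, 0.1722]
tool_rot: [-3.141, 0.0, 0.055]
force: [-0.3, 0.9, -2.8]
grip_width: 0.0198
finger_force: 59.4
```

Run:
```python
from h import *
from plan import plan
f=grab_frame("wrist"); W=world(f); d=f["depth"]>0; s=bot.observe(); p=s["position"]; print(p,s["tool_rot"],s["force"])
a=.0464; ex=np.array([np.cos(a),np.sin(a)]); ey=np.array([-np.sin(a),np.cos(a)])
q=p[:2]; X=(W[...,:2]-q)@ex; Y=(W[...,:2]-q)@ey
m=d&(abs(Y)<.02)&(X>-.08)&(X<.08)&(abs(W[...,2]-p[2]-.005)<.02); print("X rel tcp",m.sum(),np.percentile(X[m],[99,100]).round(4))
t=m&(X>.02); print("far Y",Y[t].min(),Y[t].max())
o=np.array([.6088,-.1268])-.025*ex; X=(W[...,:2]-o)@ex; Y=(W[...,:2]-o)@ey
m=d&(X>.045)&(X<.075)&(abs(Y-.086)<.04)&(W[...,2]>.055)&(W[...,2]<.08); print("endplate y",m.sum(),Y[m].min(),Y[m].max())
plan(.5798,-.0416,.088,.0464,5,1)
```

```text
[ 0.58023853 -0.04195782  0.17225995] [-3.14114506e+00  1.29386376e-04  5.59395821e-02] [ 1.05121438 -0.18862753 -2.92935557]
X rel tcp 10411 [0.0544 0.0546]
far Y -0.009995488324560675 0.012312796320254893
endplate y 475 0.06680949970940935 0.1071785783339367
max 0.67 0.012719403899370367
[[[0,0,0.67],[0,0,0.01],1],[[0,0,0.67],[0,0,0.01],1],[[0,0,0.67],[0,0,0.01],1],[[0,0,0.67],[0,0,0.01],1],[[0,0,0.67],[0,0,0.01],1]]
```

Call:
{"fn": "play_rows", "kwargs": {"plan": [[[0, -0.02, 0.67], [0, 0, 0.02], 1], [[0, 0, 0.67], [0, 0, 0.02], 1], [[0, 0, 0.67], [0, 0, 0.02], 1], [[0, 0, 0.67], [0, 0, 0], 1], [[0, 0, 0.65], [0, 0, 0], 1], [[0, 0, 0.3], [0, 0, 0], 1], [[0, 0, 0.2], [0, 0, 0], 1], [[0, 0, 0.2], [0, 0, 0], 1], [[0, 0, 0], [0, 0, 0], 1]]}}

```text
clock: 26.85
position: [0.5802, -0.0419, 0.0715]
tool_rot: [-3.142, 0.0, 0.046]
force: [0.1, 0.4, -2.3]
grip_width: 0.0201
finger_force: 59.3
```

Call:
{"fn": "play_rows", "kwargs": {"plan": [[[0, 0, 0.08], [0, 0, 0], 1], [[0, 0, 0], [0, 0, 0], 1], [[0, 0, 0], [0, 0, 0], 1]]}}

```text
clock: 27.22
position: [0.5803, -0.042, 0.0697]
tool_rot: [3.142, -0.0, 0.046]
force: [0.5, -1.1, -2.7]
grip_width: 0.02
finger_force: 59.3
```

Call:
{"fn": "play_rows", "kwargs": {"plan": [[[0, 0, 0.04], [0, 0, 0], 1], [[0, 0, 0], [0, 0, 0], 1], [[0, 0, 0], [0, 0, 0], 0.3], [[0, 0, 0], [0, 0, 0], 0.1], [[0, 0, 0], [0, 0, 0], 0.1], [[0, 0, -0.6], [0, 0, 0], 0.1], [[0, 0, -1], [0, 0, 0], 0], [[0, 0, -1], [0, 0, 0], 0], [[0, 0, -1], [0, 0, 0], -0.2], [[0, 0, -1], [0, 0, 0], -0.2], [[0, 0, -0.5], [0, 0, 0], -0.2], [[0.5, 0, -0.5], [0, 0, 0], -0.2], [[0, 0, 0], [0, 0, 0], -0.2]]}}

```text
clock: 28.85
position: [0.5933, -0.0413, 0.2092]
tool_rot: [-3.142, -0.001, 0.046]
force: [-0.7, 0.3, -0.2]
grip_width: 0.0515
finger_force: 0.0
```

```bash
python3 chk.py wrist .0865 -.13; python3 chk.py scene .0865 -.13
python3 - <<'E'
import cv2
im=cv2.imread("pics/chk_wrist.png"); cv2.imwrite("pics/fin.png",cv2.resize(im[0:260,120:460],None,fx=2.3,fy=2.3,interpolation=cv2.INTER_CUBIC))
E
```

```text
rig y 0.0865 1460 slope,y0 [-0.0042  0.0872] topz [0.077  0.0792]
-0.03 Y 0.077 0.0978 z98 0.0792
0.01 Y 0.0764 0.0983 z98 0.0793
ends -0.054904942992448656 0.05484712669774968
rig y -0.13 1519 slope,y0 [ 0.0012 -0.125 ] topz [0.0761 0.0791]
-0.03 Y -0.1377 -0.1183 z98 0.079
0.01 Y -0.1377 -0.1178 z98 0.079
ends -0.05503697410091478 0.055087896211082454
rig y 0.0865 156 slope,y0 [0.0047 0.0904] topz [0.076  0.0802]
-0.03 Y 0.0769 0.0986 z98 0.0802
0.01 Y 0.0769 0.0982 z98 0.0797
ends -0.05486061206481345 0.0554061554656693
rig y -0.13 134 slope,y0 [ 0.0121 -0.1262] topz [0.0756 0.0807]
-0.03 Y -0.1405 -0.1174 z98 0.0809
0.01 Y -0.1381 -0.1184 z98 0.0803
ends -0.054576360863427896 0.05482250895040967
```

View pics/fin.png

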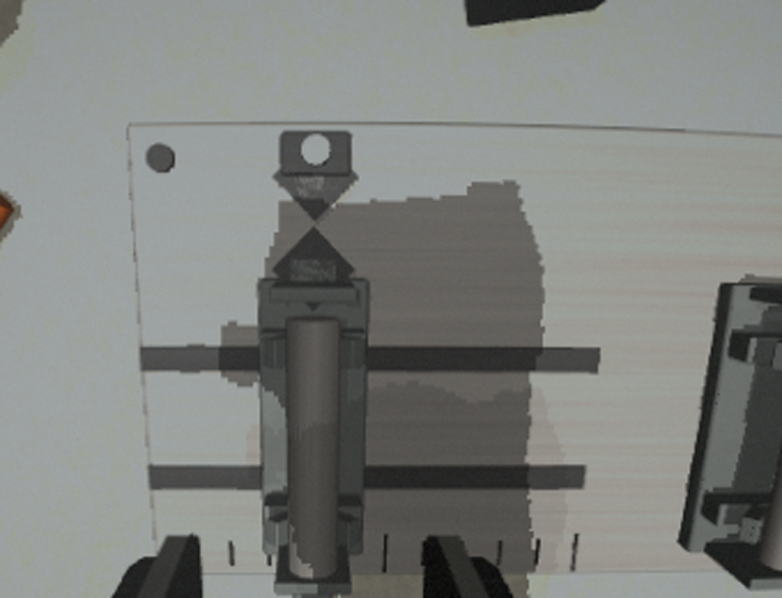

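The final view shows the tips still opposite each other, index at (315,219) and pointer at (314,228). Both rollers lie down in their cradles and the arm is clear, so I hand in.

```bash
python3 -c "
from workcell import bot; print(bot.job_done())"
```

```text
the job is handed in; nothing more can be done
None
```

The job is handed in: the pointer stands about 1 mm from the index tip along the track, and one roller lies fully seated in each support; the hand-in call returned no verdict.

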